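Close the dust-filter box with its quarter-turn stud

ROBOT

A 6-joint arm with a two-finger parallel gripper is mounted at the origin on a cart in front of the work surface, level with it; the furniture and walls round the work are solid. World frame = base frame: x ahead of the robot, y to its left, z up, the work surface at z = 0. Lengths are in m, angles in rad, forces in N, time in s.
With the tool pointing down it reaches from about 0.375 to 0.975 m from the base axis. Payload 3.8 kg.
Tool frame: the origin (TCP) lies midway between the tips of the shut fingers; the grasp point (between the pads) lies 19 mm behind it; z points along the fingers, y is the line along which they close (so a half turn about z gives the same grasp; the last joint's range is limited). The gripper opens to 85 mm and grips with 20 to 120 N. Pads are 22 mm wide; open, the fingers measure 114 mm over their backs; the gripper's body (76 mm by 85 mm) begins 54 mm behind the grasp point. The pads swing forward as they close: fully open they stand 13 mm farther back than shut.
Start: joints at [1.212, 0.264, 1.604, -0, 1.274, -0.037], TCP at [0.213, 0.64, 0.231] pointing down, gripper open.
Joint ranges: [-2.63, 2.63], [-0.94, 2.18], [0.31, 2.57], [-1.31, 4.45], [0, 2.66], [-2.55, 2.55]. Speed limits (rad/s): [2.57, 2.57, 3.14, 3.14, 3.14, 3.14].

INTERFACE

Orientations are given as a rotation vector (axis times angle).
In Python, from workcell import read_state, vision, ticket gives the robot as it stands. The module is installed in compiled form; this text tells all that it offers.
- The arm moves only by the tool jog_arm, never from a script. Its arguments are lists of equal length, an entry for each row: "turn": the turn, a rotation vector about the tool's x, y, z in rad, a list of three; "delta_pos": the shift along the tool's x, y, z in m, a list of three; "gripper": the finger opening in m, from 0 to 0.0854. In form: {"turn": [[rx, ry, rz], ...], "delta_pos": [[dx, dy, dz], ...], "gripper": [gripper, ...]}. A call has 1 to 20 rows; each row shifts and turns the commanded pose from where the row before left it, along the tool's axes as they then stand; what a row does not reach is not made up. A row lasts 1/12 s, in which the tool goes at most 41.7 mm and 7.16 degrees, less where a joint would pass 70% of its speed; a pose out of reach is approached as far as the arm can. A call with a gripper value outside its range is refused whole. The fingers move at their own pace and stop on an object; "grip_force" is the grip in N (left out, the last holds). Time passes only in rows, so rows that do not move let the fingers close. It gives the time, the measured TCP pose, the force, the opening and the grip force at its end, in the units of the state.
- read_state(): the state, without advancing time (a new reading comes with each control period).
- vision.read_camera(name): name is "side" or "top" or "wrist"; returns the picture (400x640x3 uint8, red, green, blue); there is no depth.
- vision.calibration(name): a dict with "vfov" (degrees; the focal length in pixels is half the picture's height over the tangent of half this angle, whatever the lens; pixels are square), "cx", "cy" (the principal point, pixels), "R" (3x3) and "t" (3): a world point X has camera coordinates R X + t; the wrist camera has in their place "mount" (4x4, takes a point from camera to tool coordinates, whose origin is the TCP and whose axes are the flange's). Camera axes: x right, y down, z forward; pixel columns grow to the right and rows downward; lengths in m; the calibration is good to about 2 mm. A picture is of the moment at which its call begins: read the wrist's pose just before it. calibration takes no time and is no camera call.
- ticket.finish_job(): hands the job in; it is judged then, once.
The state is a dict: "time": time; "q": joint angles; "joint_vel": joint speeds; "joint_torque": joint torques, N m; "tool_pos": TCP position; "tcp_rot": TCP orientation; "wrist_force": force on the tool from outside, world axes, zero at the start; "torque": the same for the moment, N m; "width": opening from 0.0 (shut) to 1.0 (fully open); "grip_force": force on a finger pad.
Only numpy, scipy, OpenCV 4.12 (cv2) and the standard library are available. Lean on these libraries where they do the work, as an engineer would, in place of code of your own. Each camera call takes 0.05 s, during which the arm holds its last target. There are 200 camera calls.

TASK

Put the lift-off cover back on the bench dust-filter box so that it sits down evenly on the rim, then lock it: with the wing stud at its open position push the stud in until it bottoms, turn it a quarter turn clockwise while it is held in, and let it spring up into its lock. The stud only needs a firm push: do not force it once it has bottomed, and leave the things around the box where they are.

Things in the scene. Friction and masses are not known exactly. Their poses are not given: they have to be found in the camera images.
- filter_box: Bench dust-filter box, open at the top, fixed to the bench: grey sheet-metal case 144 mm long (its x) by 114 mm wide (its y), rim 75 mm high, walls 4 mm; louvres on three sides, duct spigot on its +x end. Inside: a pleated filter and a steel bracket with the catch for the stud. Origin: centre of its underside, z up.
- cover: Lift-off cover, an upturned light-grey sheet-metal pan: 153 x 123 mm outside (long side = its x), panel top 20.5 mm above its origin, skirt 18 mm deep with flared lip; 0.22 to 0.4 kg. Origin: centre of the skirt's lower edge, z up. The skirt goes over the outside of the rim with 1.5 mm play a side; seated, its origin is 57 mm above the box's. Fits either way round, long side to long side.
- stud_turn (a joint): Turn of the captive wing stud in the cover, rad: 0 = open (wing and its cross pin along the cover's x, at a stop), grows clockwise seen from above to a stop at 1.59 (wing across) = locked. Found anywhere from 0 to 0.6; must be at 0 (within about 0.1) for the 20 x 5 mm cross pin to enter the slot. Light friction, 0.03 N m.
- stud_press (a joint): How far the stud is pushed in through the cover, m: 0 = sprung out (as found), at most 0.0235. Its spring pushes back with 5 N at first and 0.25 N more for each mm (7 N at 8 mm, 10 N at 20 mm), so a push of about 17 N bottoms it well. Locked and let go it stays 6.5 to 18.5 mm in.
- wing (a point): Middle of the stud's black wing, on the stud's axis over the cover's centre: an upright bar 34 mm long (its x), 10 mm thick (its y), 26 mm high, this point at mid height; 13 mm under it the top of a round flange 30 mm wide. Stud sprung out: 61 mm above the cover's origin. The wing is the handle to lift the cover by, to push and to turn.
- badger_brush: Bystander: broad badger brush with black handle, 189 mm long, lying flat. Origin: under its middle.
- mixing_cup: Bystander: small white plastic cup, 71 mm wide, 56 mm high. Origin: centre of its underside.
- jar_rust: Bystander: screw-lid glass jar, 66 mm wide, 60 mm high. Origin: centre of its underside.
- rim_middle (a point): Middle of the box's mouth at rim height (axes of the box). Below it is the catch: a plate with a 24.5 x 9.5 mm slot along the box's x, over a cup with a rubber floor (12 N/mm). Its height is set to suit the filter, differs by 12 mm, is not measured: the stud meets the floor 8 to 20 mm in. It turns fully only while pressed on the floor with 4 N or more (never over 16 N); else slot or a ridge stops its pin.

How it is judged:
On the way:
1. the cover sits down on the box's rim all round, its stud not yet turned to the lock (z of cover in the frame of filter_box below 0.06 m and horizontal distance between cover and filter_box below 0.005 m and angle between the x axis of cover and the x axis of filter_box, either way round below 0.08 rad and angle between cover's own z axis and vertical below 0.05 rad and value of joint stud_turn below 1 rad), for 0.1 s.
At the end, for the whole second after the job is handed in: The cover is seated on the rim (origin 57 mm above the box's origin, within 2.5 mm; centred within 5 mm; square to the box within 0.08 rad; level within 0.04 rad) and the stud is locked: turned beyond 1.40 rad and, let go, staying more than 5 mm in, with the cover at rest (z of cover in the frame of filter_box between 0.054 and 0.0595 m and horizontal distance between cover and filter_box below 0.005 m and angle between the x axis of cover and the x axis of filter_box, either way round below 0.08 rad and angle between cover's own z axis and vertical below 0.04 rad and value of joint stud_turn above 1.4 rad and value of joint stud_press above 0.005 m and linear speed of cover below 0.01 m/s); the robot touches nothing.
It fails at once if the stud is forced on the rubber floor of the catch with more than 16 N (over and above its spring) (contact force between cover and buffer_c0 above 16 N).
It fails at once if a bystander is pushed more than 25 mm or knocked over (distance of any of badger_brush, mixing_cup, jar_rust from where it was at the start of the episode above 0.025 m or angle between any of mixing_cup, jar_rust's own z axis and vertical above 0.5 rad).
It also fails if it takes over 45 s, if anything falls off the work surface, if the arm or the gripper's body presses on something with over 40 N, if the wrist force passes 120 N, or if a joint passes its speed limit or range.

## Working session

There is one attempt and no reset: what is moved stays moved. The work goes in short steps, Python scripts to look and compute and a tool call to move; the robot and the scene stay as the last step left them, time stands still between calls to the robot, and variables do not carry over. Pictures are saved under pics/ and viewed, at most 10 in all, crops included, and the job is handed in when it is done.

Besides the shell and the picture viewer there is one more tool, called after "Call:" by a JSON object that holds its "name" and its "arguments", one argument or row to a line. jog_arm: Moves the arm, as the interface text tells. Its arguments: {"type":"object","properties":{"turn":{"type":"array","items":{"type":"array","items":{"type":"number"}}},"delta_pos":{"type":"array","items":{"type":"array","items":{"type":"number"}}},"gripper":{"type":"array","items":{"type":"number"}},"grip_force":{"type":"number"}},"required":["turn","delta_pos","gripper"]}

```bash
mkdir -p pics; cat > h.py <<'E'
import numpy as np, cv2
from scipy.spatial.transform import Rotation as Ro
from workcell import read_state, vision, ticket
def cam(n):
    c=vision.calibration(n); f=200/np.tan(np.radians(c["vfov"])/2)
    return c,f
def ray(n,uv,st=None):
    c,f=cam(n); d=np.array([(uv[0]-c["cx"])/f,(uv[1]-c["cy"])/f,1.])
    if "R" in c:
        R=np.array(c["R"]);t=np.array(c["t"]); return -R.T@t,R.T@d
    M=np.array(c["mount"]);Rt=Ro.from_rotvec(st["tcp_rot"]).as_matrix()
    return Rt@M[:3,3]+st["tool_pos"],Rt@M[:3,:3]@d
def atz(n,uv,z,st=None):
    o,d=ray(n,uv,st); return o+d*(z-o[2])/d[2]
def proj(n,X):
    c,f=cam(n); p=np.array(c["R"])@X+np.array(c["t"]); return p[:2]/p[2]*f+[c["cx"],c["cy"]]
def snap(n,name):
    im=vision.read_camera(n); cv2.imwrite(f"pics/{name}.png",np.ascontiguousarray(im[:,:,::-1])); return im
E
python3 - <<'E'
from h import *
print(read_state())
snap("top","top1");snap("side","side1")
for n in("top","side","wrist"):print(vision.calibration(n))
E
```

```text
{'time': 0.0, 'q': array([ 1.21208084e+00,  2.64747680e-01,  1.60541287e+00, -1.40658219e-05,
        1.27369780e+00, -3.69160926e-02]), 'joint_vel': array([ 1.84830248e-03, -6.59854546e-04,  9.40746413e-05,  1.01694580e-04,
        7.02791129e-04,  7.07117288e-04]), 'joint_torque': array([-1.50845783e-03, -5.15101111e+01, -3.67313325e+01, -1.77138018e-04,
        1.27956702e-02,  1.57355157e-05]), 'tool_pos': array([0.21323795, 0.63964233, 0.22994473]), 'tcp_rot': array([-0.50322714, -3.10058703,  0.00349322]), 'wrist_force': array([-0.46056752,  0.74344253, -0.91041421]), 'torque': array([ 0.04386766,  0.01870468, -0.03548594]), 'grip_force': 0.0, 'width': 0.9992692553090193}
{'vfov': 50.36978692336786, 'cx': 317.8681897127163, 'cy': 201.67266709721963, 'R': array([[ 0.0220634 , -0.99975593,  0.00113204],
       [-0.98877789, -0.02198844, -0.147766  ],
       [ 0.14775482,  0.00214088, -0.9890217 ]]), 't': array([-0.09468798,  0.63216359,  1.07013675])}
{'vfov': 43.05702603205305, 'cx': 317.4395992819727, 'cy': 199.93325079447038, 'R': array([[-0.98881986, -0.14811706, -0.01722274],
       [-0.06483291,  0.53105787, -0.84485161],
       [ 0.13428321, -0.83428944, -0.53472343]]), 't': array([0.59371103, 0.1428002 , 1.06661463])}
{'vfov': 69.22538236864794, 'cx': 323.26390431634854, 'cy': 201.56567456273336, 'mount': array([[ 8.03440704e-05, -9.65391410e-01, -2.60805326e-01,
         6.61585649e-02],
       [ 9.99999809e-01,  2.37188736e-04, -5.69911340e-04,
         1.01806986e-03],
       [ 6.12047598e-04, -2.60805231e-01,  9.65391246e-01,
        -1.42380425e-01],
       [ 0.00000000e+00,  0.00000000e+00,  0.00000000e+00,
         1.00000000e+00]])}
```

View pics/top1.png

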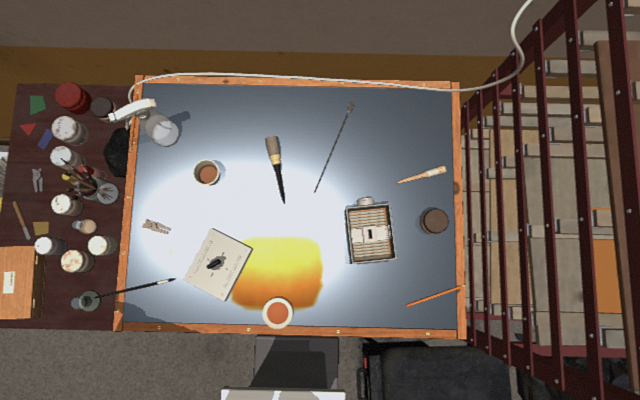

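View pics/side1.png

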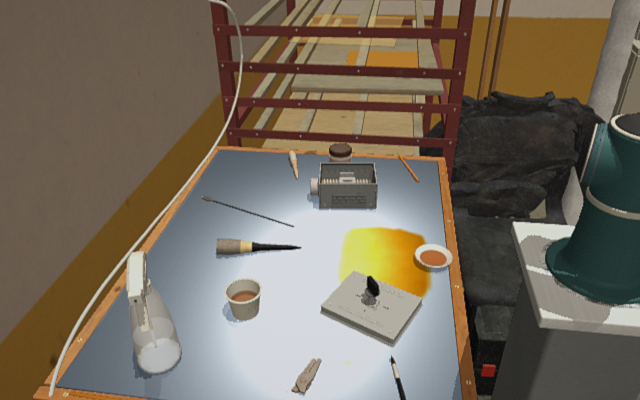

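The top view shows the cover lying flat at about (217,264), the box at (371,233) with its spigot pointing away, the brush at (277,165), the cup at (207,172) and the jar at (434,220). The side view agrees. Next I'll enlarge the cover and box.

```bash
python3 - <<'E'
from h import *
im=cv2.imread("pics/top1.png")
a=cv2.resize(im[220:310,170:270],None,fx=4,fy=4,interpolation=cv2.INTER_CUBIC)
b=cv2.resize(im[190:280,330:430],None,fx=4,fy=4,interpolation=cv2.INTER_CUBIC)
cv2.imwrite("pics/crop1.png",np.hstack([a,b]))
print(proj("top",np.array([0,0,0.])),proj("top",read_state()["tool_pos"]))
for uv,z in(((217,264),.02),((371,233),.075),((434,220),.06),((278,312),.0),((207,172),.05)):print(uv,atz("top",uv,z))
E
```

```text
[280.23561987 452.91829982] [-36.41779174 382.98593314]
(217, 264) [0.46637814 0.18120862 0.02      ]
(371, 233) [ 0.5527151  -0.21702476  0.075     ]
(434, 220) [ 0.59102976 -0.38129305  0.06      ]
(278, 312) [0.34481436 0.01801666 0.        ]
(207, 172) [0.7065143  0.21440755 0.05      ]
```

View pics/crop1.png

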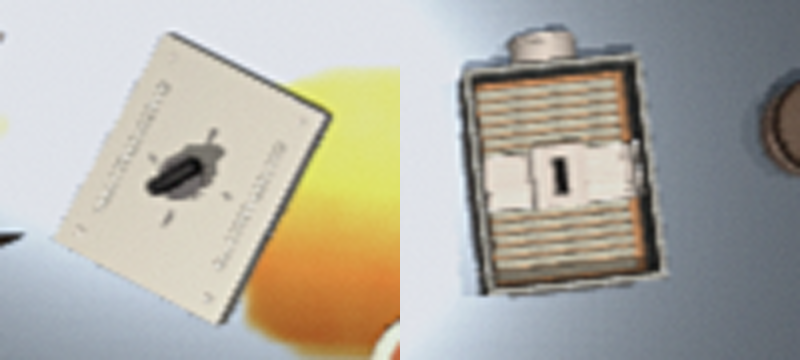

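```bash
cat >> h.py <<'E'
def rect(P,L,W):
    # P: 4x2 corners; fit centre, yaw of long side
    P=np.array(P); c=P.mean(0); best=None
    from scipy.optimize import least_squares
    def mod(p): 
        return p[:2]+(np.array([[L,W],[L,-W],[-L,-W],[-L,W]])/2)@np.array([[np.cos(p[2]),np.sin(p[2])],[-np.sin(p[2]),np.cos(p[2])]])
    def res(p):
        M=mod(p); return min(((np.roll(M,k,0)-P).ravel() for k in range(4)),key=lambda r:(r**2).sum())
    rs=[least_squares(res,[c[0],c[1],a]) for a in np.arange(0,3.1,.3)]
    r=min(rs,key=lambda r:r.cost); p=r.x; p[2]=(p[2]+np.pi/2)%np.pi-np.pi/2
    return p,np.abs(r.fun).max()
E
python3 - <<'E'
from h import *
cov=[(212,228.25),(252.75,249.25),(225.25,300.75),(183,279.5)]
box=[(345.75,207.5),(389,203.75),(396,258),(351.75,263.5)]
P=[atz("top",u,.0205)[:2] for u in cov];print([np.linalg.norm(P[i]-P[i-1]) for i in range(4)],rect(P,.149,.119))
B=[atz("top",u,.075)[:2] for u in box];print([np.linalg.norm(B[i]-B[i-1]) for i in range(4)],rect(B,.144,.114))
w=[atz("top",(170+x/4,220+y/4),.074)[:2] for x,y in((150,188),(211,163))]
print(w,np.linalg.norm(w[0]-w[1]),np.arctan2(*(w[1]-w[0])[::-1]),(w[0]+w[1])/2)
s=read_state();print(Ro.from_rotvec(s["tcp_rot"]).as_matrix().round(3))
E
```

```text
[np.float64(0.15194773181588334), np.float64(0.12309015088580491), np.float64(0.14965822644023172), np.float64(0.12476009157015056)] (array([ 0.46600737,  0.17764472, -0.45016277]), np.float64(0.004107143090019805))
[np.float64(0.14225648927791745), np.float64(0.11119264122854547), np.float64(0.13835867519113437), np.float64(0.11211823072922858)] (array([ 0.5528917, -0.2160433,  0.1235609]), np.float64(0.0028490095108001934))
[array([0.45855432, 0.1919558 ]), array([0.47488598, 0.15463813])] 0.04073489157205132 -1.158269174941019 [0.46672015 0.17329696]
[[-0.949  0.316 -0.001]
 [ 0.316  0.949 -0.002]
 [ 0.    -0.002 -1.   ]]
```

```bash
cat >> h.py <<'E'
def plan(xyz,yaw=None):
    s=read_state();R=Ro.from_rotvec(s["tcp_rot"]).as_matrix();d=R.T@(np.array(xyz)-s["tool_pos"])
    y=np.arctan2(R[1,1],R[0,1]); 
    print("t",s["time"],"pos",s["tool_pos"].round(4),"delta tool mm",(d*1e3).round(1),"n38=",np.ceil(np.linalg.norm(d)/.038),"yaw_y",y.round(4),
     "rz",None if yaw is None else round(float((y-yaw+np.pi)%(2*np.pi)-np.pi),4),"tilt",R[:2,2].round(4),"q",s["q"].round(3),"F",s["wrist_force"].round(2))
E
python3 -c "
from h import *
plan((.494,.114,.25),.413)"
```

```text
t 0.1 pos [0.2133 0.6397 0.2301] delta tool mm [-432.6 -410.   -19.1] n38= 16.0 yaw_y 1.249 rz 0.836 tilt [-0.0007 -0.0019] q [ 1.212  0.265  1.605 -0.     1.274 -0.037] F [-0.74  0.1  -0.67]
```

Call:
{"name": "jog_arm", "arguments": {
  "turn": [
    [0,0,0],
    [0,0,0],
    [0,0,0],
    [0,0,0],
    [0,0,0],
    [0,0,0],
    [0,0,0],
    [0,0,0],
    [0,0,0],
    [0,0,0],
    [0,0,0],
    [0,0,0],
    [0,0,0],
    [0,0,0],
    [0,0,0],
    [0,0,0],
    [0,0,0.12],
    [0,0,0.12],
    [0,0,0.12],
    [0,0,0.12]
  ],
  "delta_pos": [
    [-0.027,-0.0256,-0.0012],
    [-0.027,-0.0256,-0.0012],
    [-0.027,-0.0256,-0.0012],
    [-0.027,-0.0256,-0.0012],
    [-0.027,-0.0256,-0.0012],
    [-0.027,-0.0256,-0.0012],
    [-0.027,-0.0256,-0.0012],
    [-0.027,-0.0256,-0.0012],
    [-0.027,-0.0256,-0.0012],
    [-0.027,-0.0256,-0.0012],
    [-0.027,-0.0256,-0.0012],
    [-0.027,-0.0256,-0.0012],
    [-0.027,-0.0256,-0.0012],
    [-0.027,-0.0256,-0.0012],
    [-0.027,-0.0256,-0.0012],
    [-0.027,-0.0256,-0.0012],
    [0,0,0],
    [0,0,0],
    [0,0,0],
    [0,0,0]
  ],
  "gripper": [0.085,0.085,0.085,0.085,0.085,0.085,0.085,0.085,0.085,0.085,0.085,0.085,0.085,0.085,0.085,0.085,0.085,0.085,0.085,0.085],
  "grip_force": 60
}}

```text
time: 1.77
tool_pos: [0.4935, 0.1145, 0.2499]
tcp_rot: [-1.236, -2.887, 0.001]
wrist_force: [-0.1, 0.5, 0.7]
width: 0.995
grip_force: 0.0
```

Call:
{"name": "jog_arm", "arguments": {
  "turn": [
    [0,0,0.12],
    [0,0,0.12],
    [0,0,0.12],
    [0,0,0]
  ],
  "delta_pos": [
    [0,0,0],
    [0,0,0],
    [0,0,0],
    [0,0,0]
  ],
  "gripper": [0.085,0.085,0.085,0.085]
}}

```text
time: 2.1
tool_pos: [0.4934, 0.115, 0.25]
tcp_rot: [-1.728, -2.623, 0.001]
wrist_force: [0.1, 0.2, 0.1]
width: 0.996
grip_force: 0.0
```

```bash
python3 - <<'E'
from h import *
plan((.494,.114,.25),.413)
s=read_state()
import pickle;pickle.dump(s,open("s1.pkl","wb"))
snap("wrist","w1")
E
```

```text
t 2.1 pos [0.4934 0.115  0.25  ] delta tool mm [-1.2  0.2 -0. ] n38= 1.0 yaw_y 0.406 rz -0.007 tilt [-0.001  -0.0002] q [ 0.18  -0.069  1.933  0.     1.279 -0.226] F [0.08 0.21 0.12]
```

View pics/w1.png

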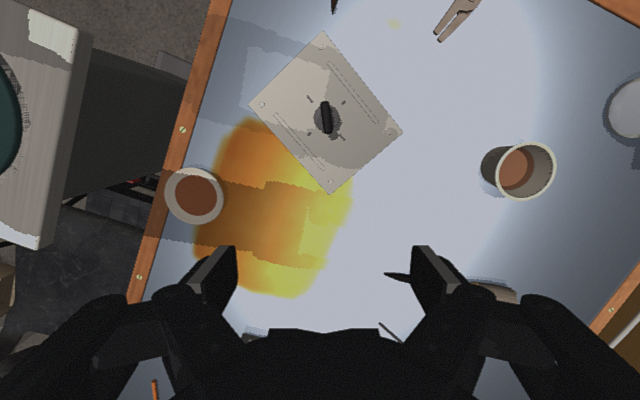

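The wrist view shows the panel corners at about (322,31), (402,131), (333,194) and (249,103), with the wing near (326,118). Next I'll segment the panel and wing.

```bash
python3 - <<'E'
from h import *
import pickle;s=pickle.load(open("s1.pkl","rb"))
im=cv2.imread("pics/w1.png")
c=[(322,31),(402,131),(333,194),(249,103)]
P=[atz("wrist",u,.0205,s)[:2] for u in c];print([np.linalg.norm(P[i]-P[i-1]).round(4) for i in range(4)],rect(P,.149,.119))
g=im[85:150,295:360].max(2)
n,l,st,ce=cv2.connectedComponentsWithStats((g<45).astype(np.uint8))
k=1+np.argmax(st[1:,4]);print(st[k])
(cx,cy),(w,h),a=cv2.minAreaRect(np.argwhere(l==k)[:,::-1].astype(np.float32));print(cx+295,cy+85,w,h,a)
b=cv2.boxPoints(((cx,cy),(w,h),a))+[295,85];W=[atz("wrist",u,.07,s)[:2] for u in b]
print(rect(W,.034,.010),b)
cv2.imwrite("pics/crop2.png",cv2.resize(np.hstack([im[85:150,295:360],cv2.merge([(l==k).astype(np.uint8)*255]*3)]),None,fx=6,fy=6,interpolation=cv2.INTER_NEAREST))
E
```

```text
[np.float64(0.1185), np.float64(0.1495), np.float64(0.1175), np.float64(0.1538)] (array([ 0.46883784,  0.18432427, -0.42911147]), np.float64(0.0026513334316982107))
[ 26  17  13  32 307]
326.9099979400635 117.36999893188477 31.819807052612305 11.030866622924805 81.8698959350586
(array([ 0.46843541,  0.18333075, -1.01523665]), np.float64(0.0011790863714526978)) [[319.19999695 102.39999771]
 [330.11999893 100.83999729]
 [334.61999893 132.34000015]
 [323.69999695 133.90000153]]
```

View pics/crop2.png

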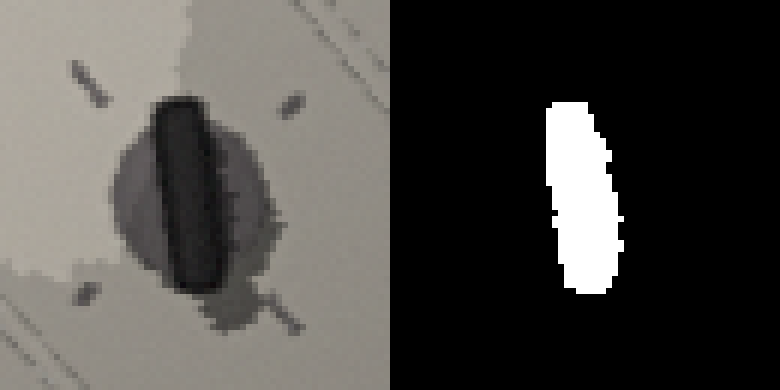

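The wing's centre is at (0.4685, 0.1835) and its yaw is about -1.0. With the cover at -0.43 yaw, the stud stands about 0.58 rad turned, inside the 0 to 0.6 range given.

```bash
python3 -c "
from h import *
plan((.4685,.1835,.0515),.56)"
```

```text
t 2.15 pos [0.4934 0.1151 0.25  ] delta tool mm [ 72.6   4.7 198.5] n38= 6.0 yaw_y 0.4113 rz -0.1487 tilt [-0.0009 -0.0002] q [ 0.18  -0.069  1.933  0.     1.279 -0.231] F [-0.17 -0.26 -0.83]
```

Call:
{"name": "jog_arm", "arguments": {
  "turn": [
    [0,0,0],
    [0,0,0],
    [0,0,0],
    [0,0,-0.075],
    [0,0,-0.074],
    [0,0,0],
    [0,0,0],
    [0,0,0],
    [0,0,0],
    [0,0,0],
    [0,0,0],
    [0,0,0],
    [0,0,0],
    [0,0,0]
  ],
  "delta_pos": [
    [0.0242,0.0016,0],
    [0.0242,0.0016,0],
    [0.0242,0.0015,0],
    [0,0,0.02],
    [0,0,0.03],
    [0,0,0.03],
    [0,0,0.03],
    [0,0,0.03],
    [0,0,0.02],
    [0,0,0.02],
    [0,0,0.01],
    [0,0,0.0085],
    [0,0,0],
    [0,0,0]
  ],
  "gripper": [0.085,0.085,0.085,0.06,0.06,0.06,0.06,0.06,0.06,0.06,0.06,0.06,0.06,0.06]
}}

```text
time: 3.32
tool_pos: [0.4695, 0.1837, 0.0523]
tcp_rot: [1.522, 2.748, 0.0]
wrist_force: [0.3, 0.0, -0.7]
width: 0.703
grip_force: 0.0
```

```bash
python3 - <<'E'
from h import *
plan((.4685,.1835,.0515),.56)
a=snap("wrist","w2");b=snap("side","s2")
cv2.imwrite("pics/v2.png",np.hstack([a[100:400,120:520],cv2.resize(b[250:350,310:430],None,fx=3,fy=3)])[:,:,::-1])
E
```

```text
t 3.3167 pos [0.4695 0.1837 0.0523] delta tool mm [ 0.3 -1.   0.8] n38= 1.0 yaw_y 0.5589 rz -0.0011 tilt [0.0003 0.0001] q [ 0.324  0.129  2.127 -0.     0.885 -0.235] F [ 0.32  0.01 -0.65]
```

View pics/v2.png

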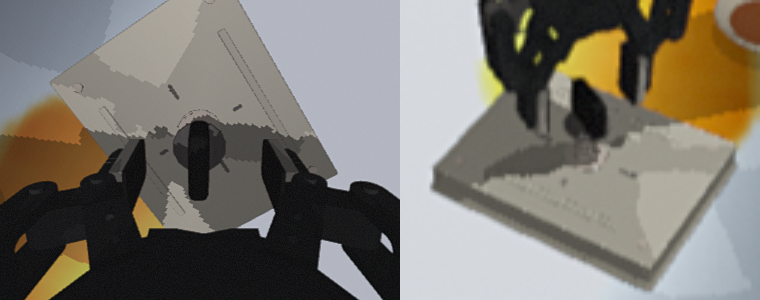

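The wing is upright in the picture and centred between the fingers (column 198 against 204), so I can close on it.

Call:
{"name": "jog_arm", "arguments": {
  "turn": [
    [0,0,0],
    [0,0,0],
    [0,0,0],
    [0,0,0],
    [0,0,0],
    [0,0,0],
    [0,0,-0.08],
    [0,0,-0.08],
    [0,0,-0.08],
    [0,0,-0.08],
    [0,0,-0.08],
    [0,0,-0.08],
    [0,0,-0.08],
    [0,0,-0.08],
    [0,0,-0.06],
    [0,0,0],
    [0,0,0]
  ],
  "delta_pos": [
    [0,0,0],
    [0,0,0],
    [0,0,0],
    [0,0,0],
    [0,0,0],
    [0,0,0],
    [0,0,0],
    [0,0,0],
    [0,0,0],
    [0,0,0],
    [0,0,0],
    [0,0,0],
    [0,0,0],
    [0,0,0],
    [0,0,0],
    [0,0,0],
    [0,0,0]
  ],
  "gripper": [0.0,0.0,0.0,0.0,0.0,0.0,0.0,0.0,0.0,0.0,0.0,0.0,0.0,0.0,0.0,0.0,0.0],
  "grip_force": 60
}}

```text
time: 4.83
tool_pos: [0.4699, 0.1839, 0.0525]
tcp_rot: [0.492, 3.102, 0.001]
wrist_force: [0.0, 0.2, 5.0]
width: 0.102
grip_force: 61.3
```

Call:
{"name": "jog_arm", "arguments": {
  "turn": [
    [0,0,0],
    [0,0,0],
    [0,0,0],
    [0,0,0],
    [0,0,0],
    [0,0,0],
    [0,0,0],
    [0,0,0],
    [0,0,0]
  ],
  "delta_pos": [
    [0,0,-0.005],
    [0,0,-0.01],
    [0,0,-0.02],
    [0,0,-0.03],
    [0,0,-0.03],
    [0,0,-0.03],
    [0,0,-0.02],
    [0,0,0],
    [0,0,0]
  ],
  "gripper": [0.0,0.0,0.0,0.0,0.0,0.0,0.0,0.0,0.0]
}}

```text
time: 5.58
tool_pos: [0.4698, 0.1838, 0.1982]
tcp_rot: [0.49, 3.101, 0.002]
wrist_force: [-1.2, -0.2, -3.3]
width: 0.102
grip_force: 60.4
```

```bash
python3 - <<'E'
from h import *
plan((.4685,.1835,.2),1.694)
s=read_state();import pickle;pickle.dump(s,open("s3.pkl","wb"));print(s["torque"],s["width"],s["grip_force"])
a=snap("wrist","w3");b=snap("side","s3")
cv2.imwrite("pics/v3.png",np.hstack([a[80:400,60:560],cv2.resize(b[160:320,280:430],None,fx=2,fy=2)])[:,:,::-1])
E
```

```text
t 5.5833 pos [0.4698 0.1838 0.1982] delta tool mm [ 1.1 -0.7 -1.8] n38= 1.0 yaw_y 1.2575 rz -0.4365 tilt [0.0026 0.0008] q [ 0.324 -0.039  2.001 -0.     1.176 -0.934] F [-1.22 -0.23 -3.31]
[ 0.00749911  0.01669794 -0.02297306] 0.10174318714827355 60.36922216415405
```

View pics/v3.png

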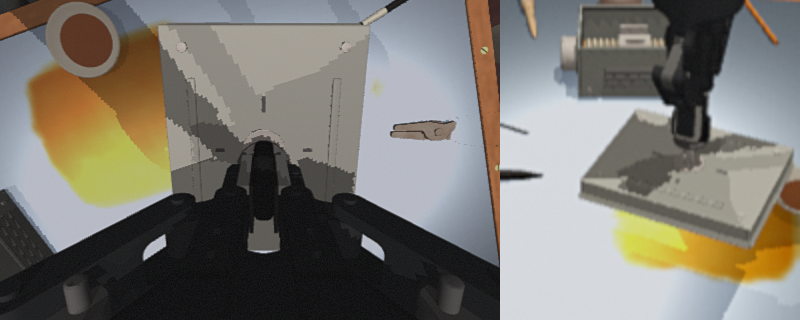

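The side view confirms the cover is lifted and hanging level. The wrist view shows its far edge at (220,105)-(430,103) in full-frame pixels, square to the tool.

```bash
python3 - <<'E'
from h import *
plan((.60,-.016,.25),1.694)
s=read_state();R=Ro.from_rotvec(s["tcp_rot"]).as_matrix()
for u in((220,105),(430,103)): print((R.T@(atz("wrist",u,s["tool_pos"][2]-.0525+.0205,s)-s["tool_pos"])*1e3).round(1))
E
```

```text
t 5.6833 pos [0.4677 0.1831 0.1951] delta tool mm [-187.  -148.8  -55.1] n38= 7.0 yaw_y 1.2577 rz -0.4363 tilt [-0.0031 -0.0011] q [ 0.324 -0.036  2.005 -0.     1.176 -0.934] F [-1.16  0.25 -2.84]
[ 76.3 -58.3  32.3]
[77.3 61.9 32.1]
```

Call:
{"name": "jog_arm", "arguments": {
  "turn": [
    [0,0,0],
    [0,0,0],
    [0,0,0],
    [0,0,0],
    [0,0,0],
    [0,0,0],
    [0,0,0],
    [0,0,0],
    [0,0,0],
    [0,0,-0.0727],
    [0,0,-0.0727],
    [0,0,-0.0727],
    [0,0,-0.0727],
    [0,0,-0.0727],
    [0,0,-0.0727],
    [0,0,0],
    [0,0,0],
    [0,0,0],
    [0,0,0],
    [0,0,0]
  ],
  "delta_pos": [
    [-0.011,-0.009,-0.015],
    [-0.022,-0.0175,-0.01],
    [-0.022,-0.0175,-0.01],
    [-0.022,-0.0175,-0.01],
    [-0.022,-0.0175,-0.01],
    [-0.022,-0.0175,0],
    [-0.022,-0.0175,0],
    [-0.022,-0.0175,0],
    [-0.022,-0.0175,0],
    [0,0,0],
    [0,0,0],
    [0,0,0],
    [0,0,0],
    [0,0,0],
    [0,0,0],
    [0,0,0],
    [0,0,0],
    [0,0,0],
    [0,0,0],
    [0,0,0]
  ],
  "gripper": [0.0,0.0,0.0,0.0,0.0,0.0,0.0,0.0,0.0,0.0,0.0,0.0,0.0,0.0,0.0,0.0,0.0,0.0,0.0,0.0]
}}

```text
time: 7.35
tool_pos: [0.6011, -0.0157, 0.2515]
tcp_rot: [0.192, -3.135, -0.0]
wrist_force: [-0.2, -0.2, -2.0]
width: 0.101
grip_force: 60.4
```

```bash
python3 - <<'E'
from h import *
plan((.60,-.016,.25),1.694)
s=read_state();import pickle;pickle.dump(s,open("s4.pkl","wb"))
a=snap("wrist","w4");print(read_state()["tool_pos"]-s["tool_pos"])
cv2.imwrite("pics/v4.png",cv2.resize(a,(800,500),interpolation=cv2.INTER_CUBIC)[:,:,::-1])
E
```

```text
t 7.35 pos [ 0.6011 -0.0157  0.2515] delta tool mm [ 1.1 -0.2  1.5] n38= 1.0 yaw_y 1.6934 rz -0.0006 tilt [-0.0007  0.    ] q [-0.067  0.114  1.743 -0.     1.285 -1.761] F [-0.15 -0.2  -2.03]
[ 8.53033974e-05 -1.00029492e-05  2.11872867e-04]
```

View pics/v4.png

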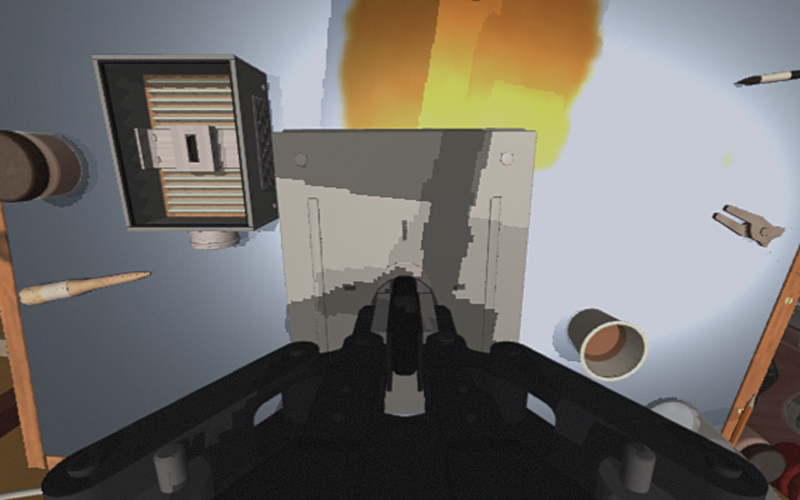

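The rim's outer corners are near (93,57), (236,55), (250,229) and (128,230) in the 1.25x view, and the cover's far edge is near row 130. I'll refine the box by fitting the rim's inner edge.

```bash
cat > fit.py <<'E'
from h import *
import pickle
from scipy.optimize import least_squares
from scipy.ndimage import map_coordinates
def wproj(X,s):
    c,f=cam("wrist");M=np.array(c["mount"]);Rt=Ro.from_rotvec(s["tcp_rot"]).as_matrix()
    p=(X-s["tool_pos"])@Rt; p=(p-M[:3,3])@M[:3,:3]; return p[:,:2]/p[:,2:]*f+[c["cx"],c["cy"]]
def rectpts(p,L,W,z,sides,n=40):
    t=np.linspace(-.42,.42,n);o=np.full(n,.5);S=[np.c_[t,o],np.c_[o,t],np.c_[t,-o],np.c_[-o,t]]
    N=[(0,1),(1,0),(0,-1),(-1,0)]
    A=np.vstack([S[i] for i in sides])*[L,W];Nn=np.vstack([np.tile(N[i],(n,1)) for i in sides])
    r=np.array([[np.cos(p[2]),-np.sin(p[2])],[np.sin(p[2]),np.cos(p[2])]])
    return np.c_[A@r.T+p[:2],np.full(len(A),z)],np.c_[Nn@r.T,np.zeros(len(A))]
def fit(g,s,p,L,W,z,sides,sign,pr,rng=5,it=6):
    for k in range(it):
        X,N=rectpts(p,L,W,z,sides);a=pr(X);b=pr(X+N*1e-3);d=b-a;d/=np.linalg.norm(d,axis=1)[:,None]
        o=np.arange(-rng,rng+.1,.25);sm=np.array([map_coordinates(g,(a+d*q)[:,::-1].T,order=1) for q in o]).T
        G=np.gradient(sm,axis=1)*sign;j=G.argmax(1);ok=G.max(1)>3;T=a+d*o[j][:,None]
        f=lambda p:(((pr(rectpts(p,L,W,z,sides)[0])-T)*d).sum(1))[ok]
        r=least_squares(f,p,loss="soft_l1",f_scale=.5);p=r.x;rng=max(2,rng-1)
    e=f(p);return p,ok.sum(),np.median(abs(e)),[np.round(e[i*len(e)//len(sides):(i+1)*len(e)//len(sides)].mean(),2) for i in range(len(sides))]
E
python3 - <<'E'
from fit import *
s=pickle.load(open("s4.pkl","rb"))
g=cv2.cvtColor(cv2.imread("pics/w4.png"),cv2.COLOR_BGR2GRAY).astype(float);g=cv2.GaussianBlur(g,(0,0),.7)
c=np.array([(93,57),(236,55),(250,229),(128,230)])/1.25
P=[atz("wrist",u,.075,s)[:2] for u in c];print([np.linalg.norm(P[i]-P[i-1]).round(4) for i in range(4)]);p0,e=rect(P,.144,.114);print(p0,e)
print("box in",fit(g,s,p0,.136,.106,.075,[0,1,2,3],+1,lambda X:wproj(X,s)))
print("box free",[fit(g,s,p0,.136,.106,.075,k,+1,lambda X:wproj(X,s))[0] for k in([0,2],[1,3])])
gt=cv2.GaussianBlur(cv2.cvtColor(cv2.imread("pics/top1.png"),cv2.COLOR_BGR2GRAY).astype(float),(0,0),.5)
print("top",fit(gt,s,p0,.136,.106,.075,[0,1,2,3],+1,lambda X:np.array([proj("top",x) for x in X]),3))
c=np.array([(275,130),(536,129)])/1.25
R=Ro.from_rotvec(s["tcp_rot"]).as_matrix()
for u in c: print((R.T@(atz("wrist",u,s["tool_pos"][2]-.0525+.0205,s)-s["tool_pos"])*1e3).round(1))
# stripes: edges of cover along rows
for r in (104,130,160,200,240):
    row=g[r];gr=np.gradient(row);print(r,[ (int(i),round(gr[i],1)) for i in range(205,445) if abs(gr[i])>8 and abs(gr[i])==abs(gr[max(0,i-3):i+4]).max()])
col=g[90:125,380];print(col.round())
E
```

```text
[np.float64(0.1404), np.float64(0.1141), np.float64(0.141), np.float64(0.1096)]
[ 0.55403993 -0.21387723  0.1171827 ] 0.003177347022889687
box in (array([ 0.55352478, -0.2142662 ,  0.12424138]), np.int64(160), np.float64(0.2533753332954507), [np.float64(-0.19), np.float64(-0.42), np.float64(-0.2), np.float64(-0.3)])
box free [array([ 0.52718995, -0.21689696,  0.12465651]), array([ 0.47086925, -0.01404008,  0.05671811])]
  return _methods._mean(a, axis=axis, dtype=dtype,
  ret = ret.dtype.type(ret / rcount)
fit.py:21: RuntimeWarning: Mean of empty slice.
  e=f(p);return p,ok.sum(),np.median(abs(e)),[np.round(e[i*len(e)//len(sides):(i+1)*len(e)//len(sides)].mean(),2) for i in range(len(sides))]
Traceback (most recent call last):
  File "fit.py", line 20, in fit
    r=least_squares(f,p,loss="soft_l1",f_scale=.5);p=r.x;rng=max(2,rng-1)
  File "fit.py", line 19, in <lambda>
    f=lambda p:(((pr(rectpts(p,L,W,z,sides)[0])-T)*d).sum(1))[ok]
                  ~~^^^^^^^^^^^^^^^^^^^^^^^^^^^
  File "h.py", line 16, in proj
    c,f=cam(n); p=np.array(c["R"])@X+np.array(c["t"]); return p[:2]/p[2]*f+[c["cx"],c["cy"]]
        ~~~^^^
  File "h.py", line 5, in cam
    c=vision.calibration(n); f=200/np.tan(np.radians(c["vfov"])/2)
ValueError: time passes only in moves, steps and waits
```

```bash
sed -i 's/^def cam(n):/import functools\n@functools.lru_cache\ndef cam(n):/' h.py; python3 - <<'E'
from fit import *
s=pickle.load(open("s4.pkl","rb"))
g=cv2.cvtColor(cv2.imread("pics/w4.png"),cv2.COLOR_BGR2GRAY).astype(float);g=cv2.GaussianBlur(g,(0,0),.7)
p0=np.array([.5535,-.2143,.124])
gt=cv2.GaussianBlur(cv2.cvtColor(cv2.imread("pics/top1.png"),cv2.COLOR_BGR2GRAY).astype(float),(0,0),.5)
gs=cv2.GaussianBlur(cv2.cvtColor(cv2.imread("pics/side1.png"),cv2.COLOR_BGR2GRAY).astype(float),(0,0),.5)
for n,G in(("top",gt),("side",gs)):
    print(n,fit(G,s,p0,.136,.106,.075,[0,1,2,3],+1,lambda X:np.array([proj(n,x) for x in X]),3))
c=np.array([(275,130),(536,129)])/1.25
R=Ro.from_rotvec(s["tcp_rot"]).as_matrix()
zp=s["tool_pos"][2]-.0525+.0205
for u in c: print((R.T@(atz("wrist",u,zp,s)-s["tool_pos"])*1e3).round(1))
for r in (104,130,160,200,240):
    gr=np.gradient(g[r]);L=[ (i,round(gr[i],1)) for i in range(210,440) if abs(gr[i])>8 and abs(gr[i])==abs(gr[i-3:i+4]).max()]
    L=[l for l in L if l[0]<240 or l[0]>405]
    print(r,[(i,v,((R.T@(atz("wrist",(i,r),zp,s)-s["tool_pos"]))[1]*1e3).round(1)) for i,v in L])
print(g[95:112,300].round(),g[95:112,250].round())
E
```

```text
top (array([ 0.55265432, -0.21149672,  0.12040515]), np.int64(160), np.float64(1.2397279047252991), [np.float64(-1.71), np.float64(-0.12), np.float64(-1.79), np.float64(-0.08)])
side (array([ 0.55450847, -0.20642265,  0.11142108]), np.int64(121), np.float64(0.20595171367589213), [np.float64(0.15), np.float64(-0.37), np.float64(0.05), np.float64(-0.09)])
[ 76.4 -58.1  32. ]
[76.8 61.2 32.1]
104 [(217, np.float64(40.3), np.float64(-59.8)), (226, np.float64(-33.3), np.float64(-54.7)), (420, np.float64(9.8), np.float64(56.2)), (428, np.float64(11.5), np.float64(60.8))]
130 [(219, np.float64(23.3), np.float64(-60.0)), (428, np.float64(8.3), np.float64(62.1))]
160 [(222, np.float64(41.9), np.float64(-59.9)), (425, np.float64(13.2), np.float64(62.0))]
200 [(225, np.float64(-11.7), np.float64(-60.2)), (421, np.float64(19.9), np.float64(61.7))]
240 [(232, np.float64(-10.8), np.float64(-58.1)), (418, np.float64(21.2), np.float64(62.2))]
[162. 163. 164. 164. 165. 165. 167. 153. 104.  80.  88. 100. 105. 106.
 105. 105. 104.] [202. 202. 202. 202. 202. 203. 204. 189. 131.  87.  82.  95. 104. 106.
 106. 106. 106.]
```

Each view has a small bias. Holding the wrist camera's box fit (0.5535, -0.2143, yaw 0.124) against the gripped cover, which appears about (+0.8, +1.0) mm off in tool axes, puts the TCP at about (0.554, -0.215). I'll hover there first.

```bash
python3 - <<'E'
from h import *
plan((.554,-.215,.150),1.695)
E
```

```text
t 7.4 pos [ 0.6012 -0.0157  0.2518] delta tool mm [  71.2 -192.1  101.8] n38= 7.0 yaw_y 1.6936 rz -0.0014 tilt [-0.0004 -0.    ] q [-0.067  0.114  1.743 -0.     1.285 -1.761] F [ 0.05 -0.1  -1.31]
```

Call:
{"name": "jog_arm", "arguments": {
  "turn": [
    [0,0,0],
    [0,0,0],
    [0,0,0],
    [0,0,0],
    [0,0,0],
    [0,0,0],
    [0,0,0],
    [0,0,0],
    [0,0,0],
    [0,0,0],
    [0,0,0],
    [0,0,0],
    [0,0,0],
    [0,0,0],
    [0,0,0],
    [0,0,0],
    [0,0,0]
  ],
  "delta_pos": [
    [0.0089,-0.024,0],
    [0.0089,-0.024,0],
    [0.0089,-0.024,0],
    [0.0089,-0.024,0],
    [0.0089,-0.024,0],
    [0.0089,-0.024,0],
    [0.0089,-0.024,0],
    [0.0089,-0.0241,0],
    [0,0,0.02],
    [0,0,0.02],
    [0,0,0.02],
    [0,0,0.02],
    [0,0,0.0118],
    [0,0,0.01],
    [0,0,0],
    [0,0,0],
    [0,0,0]
  ],
  "gripper": [0.0,0.0,0.0,0.0,0.0,0.0,0.0,0.0,0.0,0.0,0.0,0.0,0.0,0.0,0.0,0.0,0.0]
}}

```text
time: 8.82
tool_pos: [0.5553, -0.2154, 0.1516]
tcp_rot: [-0.194, 3.134, -0.002]
wrist_force: [0.3, 0.0, -1.8]
width: 0.101
grip_force: 60.3
```

```bash
python3 - <<'E'
from h import *
plan((.554,-.215,.150),1.695)
a=snap("top","t5");b=snap("side","s5")
A=cv2.resize(a[190:280,330:430],None,fx=4,fy=4,interpolation=cv2.INTER_CUBIC)
B=cv2.resize(b[130:220,300:400],None,fx=4,fy=4,interpolation=cv2.INTER_CUBIC)
cv2.imwrite("pics/v5.png",np.hstack([A,B])[:,:,::-1])
E
```

```text
t 8.8167 pos [ 0.5553 -0.2154  0.1516] delta tool mm [1.2 0.6 1.6] n38= 1.0 yaw_y 1.6943 rz -0.0007 tilt [ 0.0021 -0.0009] q [-0.412  0.176  1.863  0.     1.101 -2.106] F [ 0.29  0.01 -1.78]
```

View pics/v5.png

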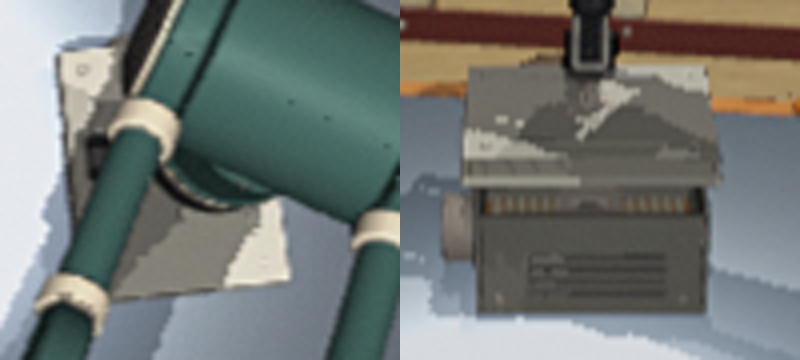

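In the side view the cover's lip (463 to 720) and the box's near rim (477 to 706) share the midpoint 591.5, so x is aligned. The top view gives cover corners (57,55) and (291,283), which I'll use to check y.

```bash
python3 - <<'E'
from h import *
z=.1516-.0525+.0205
a=atz("top",(344.25,203.75),z);b=atz("top",(402.75,260.75),z)
c=atz("top",(345.75,207.5),.075);d=atz("top",(396,258),.075)
print(a,b,(a+b)/2,(c+d)/2)
c=atz("top",(389,203.75),.075);d=atz("top",(351.75,263.5),.075);print((c+d)/2)
plan((.5543,-.2150,.128),1.695)
E
```

```text
[ 0.61955074 -0.14562014  0.1196    ] [ 0.48419165 -0.28806032  0.1196    ] [ 0.5518712  -0.21684023  0.1196    ] [ 0.55388637 -0.21614969  0.075     ]
[ 0.55189702 -0.21593691  0.075     ]
t 8.9167 pos [ 0.5554 -0.2155  0.1519] delta tool mm [ 1.1  0.7 23.9] n38= 1.0 yaw_y 1.6943 rz -0.0007 tilt [ 0.0027 -0.0012] q [-0.412  0.175  1.863 -0.     1.1   -2.106] F [ 0.93  0.13 -3.55]
```

Call:
{"name": "jog_arm", "arguments": {
  "turn": [
    [0,0,0],
    [0,0,0],
    [0,0,0],
    [0,0,0],
    [0,0,0],
    [0,0,0],
    [0,0,0],
    [0,0,0]
  ],
  "delta_pos": [
    [0,0.0005,0.008],
    [0,0,0.007],
    [0,0,0.005],
    [0,0,0.004],
    [0,0,0.003],
    [0,0,0.003],
    [0,0,0],
    [0,0,0]
  ],
  "gripper": [0.0,0.0,0.0,0.0,0.0,0.0,0.0,0.0]
}}

```text
time: 9.58
tool_pos: [0.5541, -0.2146, 0.12]
tcp_rot: [0.194, -3.135, -0.0]
wrist_force: [0.4, 0.8, -1.9]
width: 0.103
grip_force: 60.4
```

The skirt is about 7 mm over the rim with no extra force, so I'll keep going gently.

Call:
{"name": "jog_arm", "arguments": {
  "turn": [
    [0,0,0],
    [0,0,0],
    [0,0,0],
    [0,0,0],
    [0,0,0],
    [0,0,0],
    [0,0,0]
  ],
  "delta_pos": [
    [0,0,0.003],
    [0,0,0.002],
    [0,0,0.002],
    [0,0,0.001],
    [0,0,0.001],
    [0,0,0],
    [0,0,0]
  ],
  "gripper": [0.0,0.0,0.0,0.0,0.0,0.0,0.0]
}}

```text
time: 10.17
tool_pos: [0.5542, -0.2146, 0.1111]
tcp_rot: [0.194, -3.136, -0.0]
wrist_force: [-0.6, -0.6, -3.0]
width: 0.099
grip_force: 60.4
```

Call:
{"name": "jog_arm", "arguments": {
  "turn": [
    [0,0,0],
    [0,0,0],
    [0,0,0],
    [0,0,0],
    [0,0,0]
  ],
  "delta_pos": [
    [0,0,0.001],
    [0,0,0.001],
    [0,0,0.001],
    [0,0,0],
    [0,0,0]
  ],
  "gripper": [0.0,0.0,0.0,0.0,0.0]
}}

```text
time: 10.58
tool_pos: [0.5545, -0.2147, 0.1091]
tcp_rot: [-0.194, 3.135, -0.001]
wrist_force: [-1.2, 1.3, 4.9]
width: 0.105
grip_force: 61.4
```

The cover is seated: contact came at z≈0.109 as predicted. Next comes the push, stepwise.

Call:
{"name": "jog_arm", "arguments": {
  "turn": [
    [0,0,0],
    [0,0,0],
    [0,0,0],
    [0,0,0],
    [0,0,0],
    [0,0,0],
    [0,0,0]
  ],
  "delta_pos": [
    [0,0,0.001],
    [0,0,0.001],
    [0,0,0.001],
    [0,0,0.001],
    [0,0,0.001],
    [0,0,0],
    [0,0,0]
  ],
  "gripper": [0.0,0.0,0.0,0.0,0.0,0.0,0.0]
}}

```text
time: 11.17
tool_pos: [0.5545, -0.2148, 0.1039]
tcp_rot: [-0.194, 3.135, -0.001]
wrist_force: [-2.5, 0.9, 5.4]
width: 0.105
grip_force: 61.5
```

Call:
{"name": "jog_arm", "arguments": {
  "turn": [
    [0,0,0],
    [0,0,0],
    [0,0,0],
    [0,0,0]
  ],
  "delta_pos": [
    [0,0,0.0005],
    [0,0,0.0005],
    [0,0,0],
    [0,0,0]
  ],
  "gripper": [0.0,0.0,0.0,0.0]
}}

```text
time: 11.5
tool_pos: [0.5545, -0.2148, 0.103]
tcp_rot: [-0.194, 3.135, -0.001]
wrist_force: [-1.8, 1.2, 6.7]
width: 0.105
grip_force: 61.5
```

Call:
{"name": "jog_arm", "arguments": {
  "turn": [
    [0,0,0],
    [0,0,0],
    [0,0,0]
  ],
  "delta_pos": [
    [0,0,0.0005],
    [0,0,0.0005],
    [0,0,0]
  ],
  "gripper": [0.0,0.0,0.0]
}}

```text
time: 11.75
tool_pos: [0.5545, -0.2147, 0.1019]
tcp_rot: [-0.194, 3.135, -0.001]
wrist_force: [-2.6, 0.1, 6.3]
width: 0.104
grip_force: 61.6
```

Call:
{"name": "jog_arm", "arguments": {
  "turn": [
    [0,0,0],
    [0,0,0],
    [0,0,0]
  ],
  "delta_pos": [
    [0,0,0.0004],
    [0,0,0.0004],
    [0,0,0]
  ],
  "gripper": [0.0,0.0,0.0]
}}

```text
time: 12.0
tool_pos: [0.5545, -0.2148, 0.1012]
tcp_rot: [-0.194, 3.135, -0.001]
wrist_force: [-2.3, 1.9, 7.3]
width: 0.103
grip_force: 61.6
```

Call:
{"name": "jog_arm", "arguments": {
  "turn": [
    [0,0,0],
    [0,0,0],
    [0,0,0]
  ],
  "delta_pos": [
    [0,0,0.0004],
    [0,0,0.0004],
    [0,0,0]
  ],
  "gripper": [0.0,0.0,0.0]
}}

```text
time: 12.25
tool_pos: [0.5546, -0.2147, 0.1004]
tcp_rot: [-0.194, 3.135, -0.001]
wrist_force: [-2.4, 1.1, 7.2]
width: 0.101
grip_force: 61.6
```

Call:
{"name": "jog_arm", "arguments": {
  "turn": [
    [0,0,0],
    [0,0,0],
    [0,0,0]
  ],
  "delta_pos": [
    [0,0,0.0004],
    [0,0,0.0004],
    [0,0,0]
  ],
  "gripper": [0.0,0.0,0.0]
}}

```text
time: 12.5
tool_pos: [0.5545, -0.2148, 0.0996]
tcp_rot: [-0.194, 3.135, -0.001]
wrist_force: [-2.5, 1.1, 6.9]
width: 0.1
grip_force: 61.7
```

Call:
{"name": "jog_arm", "arguments": {
  "turn": [
    [0,0,0],
    [0,0,0],
    [0,0,0]
  ],
  "delta_pos": [
    [0,0,0.0004],
    [0,0,0.0004],
    [0,0,0]
  ],
  "gripper": [0.0,0.0,0.0]
}}

```text
time: 12.75
tool_pos: [0.5546, -0.2148, 0.0989]
tcp_rot: [-0.194, 3.135, -0.001]
wrist_force: [-2.1, 0.4, 7.4]
width: 0.102
grip_force: 61.7
```

Call:
{"name": "jog_arm", "arguments": {
  "turn": [
    [0,0,0],
    [0,0,0],
    [0,0,0]
  ],
  "delta_pos": [
    [0,0,0.0004],
    [0,0,0.0004],
    [0,0,0]
  ],
  "gripper": [0.0,0.0,0.0]
}}

```text
time: 13.0
tool_pos: [0.5546, -0.2148, 0.0981]
tcp_rot: [-0.194, 3.135, -0.001]
wrist_force: [-3.2, 1.1, 8.2]
width: 0.1
grip_force: 61.8
```

Call:
{"name": "jog_arm", "arguments": {
  "turn": [
    [0,0,0],
    [0,0,0],
    [0,0,0]
  ],
  "delta_pos": [
    [0,0,0.0004],
    [0,0,0.0004],
    [0,0,0]
  ],
  "gripper": [0.0,0.0,0.0]
}}

```text
time: 13.25
tool_pos: [0.5545, -0.2147, 0.0974]
tcp_rot: [-0.194, 3.135, -0.001]
wrist_force: [-2.2, 1.4, 7.2]
width: 0.103
grip_force: 61.8
```

Call:
{"name": "jog_arm", "arguments": {
  "turn": [
    [0,0,0],
    [0,0,0],
    [0,0,0]
  ],
  "delta_pos": [
    [0,0,0.0004],
    [0,0,0.0004],
    [0,0,0]
  ],
  "gripper": [0.0,0.0,0.0]
}}

```text
time: 13.5
tool_pos: [0.5546, -0.2148, 0.0966]
tcp_rot: [-0.194, 3.135, -0.001]
wrist_force: [-2.9, 2.1, 7.7]
width: 0.1
grip_force: 61.8
```

Call:
{"name": "jog_arm", "arguments": {
  "turn": [
    [0,0,0],
    [0,0,0],
    [0,0,0]
  ],
  "delta_pos": [
    [0,0,0.0004],
    [0,0,0.0004],
    [0,0,0]
  ],
  "gripper": [0.0,0.0,0.0]
}}

```text
time: 13.75
tool_pos: [0.5546, -0.2148, 0.0959]
tcp_rot: [-0.194, 3.135, -0.001]
wrist_force: [-2.3, 1.2, 8.4]
width: 0.101
grip_force: 61.8
```

Call:
{"name": "jog_arm", "arguments": {
  "turn": [
    [0,0,0],
    [0,0,0],
    [0,0,0]
  ],
  "delta_pos": [
    [0,0,0.0004],
    [0,0,0.0004],
    [0,0,0]
  ],
  "gripper": [0.0,0.0,0.0]
}}

```text
time: 14.0
tool_pos: [0.5546, -0.2148, 0.0953]
tcp_rot: [-0.194, 3.135, -0.001]
wrist_force: [-4.1, 1.2, 8.4]
width: 0.104
grip_force: 62.0
```

Call:
{"name": "jog_arm", "arguments": {
  "turn": [
    [0,0,0],
    [0,0,0],
    [0,0,0]
  ],
  "delta_pos": [
    [0,0,0.0004],
    [0,0,0.0004],
    [0,0,0]
  ],
  "gripper": [0.0,0.0,0.0]
}}

```text
time: 14.25
tool_pos: [0.5546, -0.2148, 0.095]
tcp_rot: [-0.194, 3.135, -0.001]
wrist_force: [-5.3, 1.9, 11.3]
width: 0.102
grip_force: 62.4
```

Call:
{"name": "jog_arm", "arguments": {
  "turn": [
    [0,0,0],
    [0,0,0],
    [0,0,0]
  ],
  "delta_pos": [
    [0,0,0.0004],
    [0,0,0],
    [0,0,0]
  ],
  "gripper": [0.0,0.0,0.0]
}}

```text
time: 14.5
tool_pos: [0.5547, -0.2148, 0.0949]
tcp_rot: [-0.194, 3.135, -0.001]
wrist_force: [-5.7, 2.0, 13.4]
width: 0.099
grip_force: 62.6
```

Call:
{"name": "jog_arm", "arguments": {
  "turn": [
    [0,0,0],
    [0,0,0],
    [0,0,0]
  ],
  "delta_pos": [
    [0,0,0.0004],
    [0,0,0.0003],
    [0,0,0]
  ],
  "gripper": [0.0,0.0,0.0]
}}

```text
time: 14.75
tool_pos: [0.5547, -0.2148, 0.0947]
tcp_rot: [-0.194, 3.135, -0.001]
wrist_force: [-5.7, 2.7, 15.3]
width: 0.097
grip_force: 63.0
```

Call:
{"name": "jog_arm", "arguments": {
  "turn": [
    [0,0,0],
    [0,0,0],
    [0,0,0.05],
    [0,0,0.08],
    [0,0,0.08],
    [0,0,0.08],
    [0,0,0]
  ],
  "delta_pos": [
    [0,0,0.0003],
    [0,0,0],
    [0,0,0],
    [0,0,0],
    [0,0,0],
    [0,0,0],
    [0,0,0]
  ],
  "gripper": [0.0,0.0,0.0,0.0,0.0,0.0,0.0]
}}

```text
time: 15.33
tool_pos: [0.5554, -0.2151, 0.0947]
tcp_rot: [0.266, 3.128, -0.001]
wrist_force: [-4.5, 2.2, 15.9]
width: 0.104
grip_force: 62.9
```

```bash
python3 - <<'E'
from h import *
plan((.5547,-.2148,.0947),1.695-1.57);print(read_state()["torque"])
E
```

```text
t 15.3333 pos [ 0.5554 -0.2151  0.0947] delta tool mm [ 0.7  0.2 -0. ] n38= 1.0 yaw_y 1.4009 rz 1.2759 tilt [ 0.0025 -0.0011] q [-0.411  0.234  1.908 -0.     0.997 -1.812] F [-4.51  2.15 15.87]
[3.69433895e-01 9.88750302e-01 7.90242521e-04]
```

Call:
{"name": "jog_arm", "arguments": {
  "turn": [
    [0,0,0.08],
    [0,0,0.08],
    [0,0,0.08],
    [0,0,0.08],
    [0,0,0.08],
    [0,0,0.08],
    [0,0,0.08],
    [0,0,0.08],
    [0,0,0]
  ],
  "delta_pos": [
    [0,0,0],
    [0,0,0],
    [0,0,0],
    [0,0,0],
    [0,0,0],
    [0,0,0],
    [0,0,0],
    [0,0,0],
    [0,0,0]
  ],
  "gripper": [0.0,0.0,0.0,0.0,0.0,0.0,0.0,0.0,0.0]
}}

```text
time: 16.08
tool_pos: [0.5554, -0.215, 0.0947]
tcp_rot: [1.237, 2.885, 0.0]
wrist_force: [-4.0, 1.6, 15.6]
width: 0.102
grip_force: 62.9
```

```bash
python3 - <<'E'
from h import *
plan((.5547,-.2148,.0947),1.695-1.58);print(read_state()["torque"])
E
```

```text
t 16.0833 pos [ 0.5554 -0.215   0.0947] delta tool mm [ 0.6 -0.3  0. ] n38= 1.0 yaw_y 0.7609 rz 0.6459 tilt [ 0.0025 -0.001 ] q [-0.411  0.234  1.908  0.     0.997 -1.172] F [-3.95  1.63 15.57]
[0.39883889 0.95071197 0.02071816]
```

Torque about the axis is tiny, so it's turning freely. I'll finish the quarter turn.

Call:
{"name": "jog_arm", "arguments": {
  "turn": [
    [0,0,0.08],
    [0,0,0.08],
    [0,0,0.08],
    [0,0,0.08],
    [0,0,0.08],
    [0,0,0.08],
    [0,0,0.08],
    [0,0,0.07],
    [0,0,0]
  ],
  "delta_pos": [
    [0,0,0],
    [0,0,0],
    [0,0,0],
    [0,0,0],
    [0,0,0],
    [0,0,0],
    [0,0,0],
    [0,0,0],
    [0,0,0]
  ],
  "gripper": [0.0,0.0,0.0,0.0,0.0,0.0,0.0,0.0,0.0]
}}

```text
time: 16.83
tool_pos: [0.5554, -0.215, 0.0947]
tcp_rot: [2.069, 2.36, 0.001]
wrist_force: [-3.8, 2.0, 15.6]
width: 0.097
grip_force: 62.9
```

```bash
python3 - <<'E'
from h import *
plan((.5547,-.2148,.0947),1.695-1.58);print(read_state()["torque"])
E
```

```text
t 16.8333 pos [ 0.5554 -0.215   0.0947] delta tool mm [ 0.3 -0.7 -0. ] n38= 1.0 yaw_y 0.1313 rz 0.0163 tilt [ 0.0026 -0.001 ] q [-0.411  0.234  1.908  0.     0.996 -0.543] F [-3.82  2.02 15.58]
[ 0.43705057  0.94450431 -0.02801155]
```

Call:
{"name": "jog_arm", "arguments": {
  "turn": [
    [0,0,0],
    [0,0,0],
    [0,0,0],
    [0,0,0],
    [0,0,0],
    [0,0,0]
  ],
  "delta_pos": [
    [0,0,-0.0005],
    [0,0,-0.0005],
    [0,0,-0.0005],
    [0,0,-0.0005],
    [0,0,-0.0005],
    [0,0,0]
  ],
  "gripper": [0.0,0.0,0.0,0.0,0.0,0.0]
}}

```text
time: 17.33
tool_pos: [0.5553, -0.215, 0.0959]
tcp_rot: [2.066, 2.363, 0.002]
wrist_force: [-1.8, 1.9, 7.7]
width: 0.103
grip_force: 61.9
```

Call:
{"name": "jog_arm", "arguments": {
  "turn": [
    [0,0,0],
    [0,0,0],
    [0,0,0]
  ],
  "delta_pos": [
    [0,0,-0.0005],
    [0,0,-0.0005],
    [0,0,0]
  ],
  "gripper": [0.0,0.0,0.0]
}}

```text
time: 17.58
tool_pos: [0.5553, -0.215, 0.0968]
tcp_rot: [2.066, 2.364, 0.001]
wrist_force: [-1.8, 0.6, 7.4]
width: 0.104
grip_force: 61.9
```

Call:
{"name": "jog_arm", "arguments": {
  "turn": [
    [0,0,0],
    [0,0,0],
    [0,0,0]
  ],
  "delta_pos": [
    [0,0,-0.0005],
    [0,0,-0.0003],
    [0,0,0]
  ],
  "gripper": [0.0,0.0,0.0]
}}

```text
time: 17.83
tool_pos: [0.5553, -0.2149, 0.0971]
tcp_rot: [2.066, 2.364, 0.001]
wrist_force: [-0.6, 1.5, 7.1]
width: 0.101
grip_force: 61.6
```

Call:
{"name": "jog_arm", "arguments": {
  "turn": [
    [0,0,0],
    [0,0,0],
    [0,0,0]
  ],
  "delta_pos": [
    [0,0,-0.0005],
    [0,0,-0.0005],
    [0,0,0]
  ],
  "gripper": [0.0,0.0,0.0]
}}

```text
time: 18.08
tool_pos: [0.5551, -0.2149, 0.0972]
tcp_rot: [2.066, 2.364, 0.001]
wrist_force: [1.9, -0.4, 1.2]
width: 0.099
grip_force: 60.8
```

The catch holds: z has stopped at 0.0972 and the force has dropped to 1.2 N. I'll open the fingers and rise.

Call:
{"name": "jog_arm", "arguments": {
  "turn": [
    [0,0,0],
    [0,0,0],
    [0,0,0],
    [0,0,0],
    [0,0,0],
    [0,0,0],
    [0,0,0],
    [0,0,0],
    [0,0,0],
    [0,0,0],
    [0,0,0],
    [0,0,0],
    [0,0,0],
    [0,0,0]
  ],
  "delta_pos": [
    [0,0,0],
    [0,0,0],
    [0,0,0],
    [0,0,0],
    [0,0,0],
    [0,0,0],
    [0,0,-0.02],
    [0,0,-0.03],
    [0,0,-0.03],
    [0,0,-0.03],
    [0,0,-0.03],
    [-0.03,0,0],
    [-0.03,0,0],
    [0,0,0]
  ],
  "gripper": [0.06,0.06,0.06,0.06,0.06,0.06,0.06,0.06,0.06,0.06,0.06,0.06,0.06,0.06]
}}

```text
time: 19.25
tool_pos: [0.5631, -0.2785, 0.2385]
tcp_rot: [2.067, 2.36, -0.002]
wrist_force: [1.2, 0.0, -0.5]
width: 0.7
grip_force: 0.0
```

```bash
python3 - <<'E'
from h import *
plan((.555,-.215,.24))
a=snap("wrist","w6");b=snap("side","s6")
cv2.imwrite("pics/v6.png",np.hstack([a[:,100:540],cv2.resize(b[130:230,300:390],(360,400))])[:,:,::-1])
E
```

```text
t 19.25 pos [ 0.5631 -0.2785  0.2385] delta tool mm [64.   0.3 -1.8] n38= 2.0 yaw_y 0.1322 rz None tilt [ 0.0027 -0.0042] q [-0.498  0.169  1.704 -0.003  1.263 -0.629] F [ 1.22  0.04 -0.49]
```

View pics/v6.png

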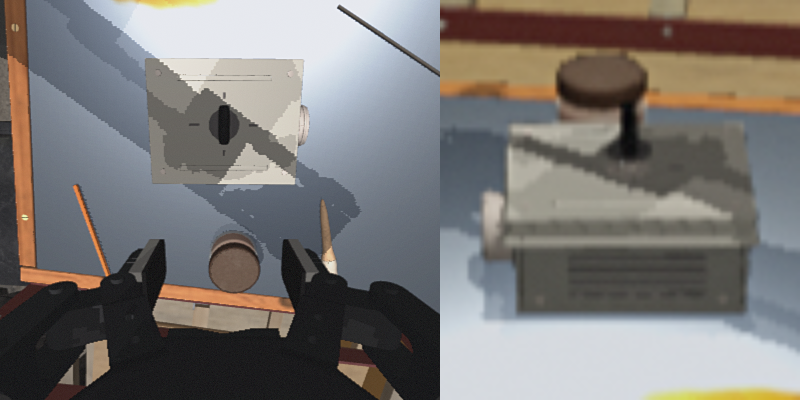

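The cover sits evenly on the box, the wing at (224,125) lies across the cover and is still pushed in, and the jar has not moved. I'll hand the job in.

```bash
python3 -c "
from workcell import ticket
print(ticket.finish_job())"
```

```text
the job is handed in; nothing more can be done
None
```

The cover is back on the rim, the stud is pushed in, turned a quarter turn and held by its catch, and the job was handed in at about 19 s of the 45 s; no verdict was returned.

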